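# Sort the sample-preparation pieces into their trays

## Robot

A 6-joint arm with a two-finger parallel gripper is mounted at the origin on the work surface; the furniture and walls round the work are solid. World frame = base frame: x ahead of the robot, y to its left, z up, the work surface at z = 0. Lengths are in m, angles in rad, forces in N, time in s.
With the tool pointing down it reaches from about 0.35 to 0.875 m from the base axis. Payload 15.5 kg.
Tool frame: the origin (TCP) lies at the centre of the arm's flange, where the gripper is bolted on; the fingertips stand 173 mm ahead of it and the grasp point (between the pads) lies 155 mm ahead of it; x points along the fingers, y is the direction in which the jaws open and shut, and the axes are right-handed (so a half turn about x gives the same grasp; the last joint's range is limited). The gripper opens to 85 mm and grips with 20 to 120 N. Pads are 22 mm wide; open, the fingers measure 114 mm over their backs; the gripper's body (76 mm by 85 mm) begins 54 mm behind the grasp point. The pads swing forward as they close: fully open they stand 13 mm farther back than shut.
Start: joints at [-1.242, 0.494, 1.345, -0, 1.302, -0.096], TCP at [0.258, -0.569, 0.405] pointing down, gripper open.
Joint ranges: [-2.91, 2.91], [-0.82, 2.16], [0.22, 2.67], [-1.22, 4.37], [0.12, 2.79], [-3.08, 3.08]. Speed limits (rad/s): [1.89, 1.89, 2.57, 3.01, 3.01, 3.01].

## Interface

Orientations are given as a rotation vector (axis times angle).
In Python, from bench import telemetry, cams, close_job, finder gives the robot as it stands.
- The arm moves only by the tool apply_moves, never from a script. Its argument "commands" is a list of rows, each an object with "travel": the shift along the tool's x, y, z in mm, a list of three; "twist": the turn, a rotation vector about the tool's x, y, z in rad, a list of three; "hand": the gripper command: -1 is fully open, 1 is shut, values between are in proportion. A call has 1 to 5 rows; each row is the pose to reach, as a shift and turn from the pose measured when the call began, along the tool's axes at that moment; what a row does not reach only later rows make up. A row lasts 1/10 s, in which the tool goes at most 50 mm and 8.59 degrees, less where a joint would pass 70% of its speed; a pose out of reach is approached as far as the arm can. A call with a gripper value outside its range is refused whole. The fingers move at their own pace and stop on an object; the grip force is fixed at half the most. Time passes only in rows, so rows that repeat a pose let the fingers close. It gives the time, the measured TCP pose, the force and the opening at its end, in the units of the state.
- telemetry.read_state(): the state, without advancing time (a new reading comes with each control period).
- cams.capture(name): name is "side" or "top"; returns a dict with "image" (420x560x3 uint8, red, green, blue), "z_map" (420x560 float32, m along the optical axis (not along the pixel's ray), 0 where there is no reading), "mtx" (3x3 intrinsics, pixels), "xyz" and "attitude" of the camera in the world. Camera axes: x right, y up, looking along -z (the intrinsics and any distortion apply to the point x, -y, -z); pixel columns grow to the right and rows downward; lengths in m; the calibration is good to about 2 mm. A picture is of the moment at which its call begins.
- close_job(): hands the job in, once; it reports no verdict.
Trained networks look in the newest picture that a camera, given by its name, has taken for a name from the list of things; names that differ only in an ending like _2 or _b are one class to them, and where a whole thing is asked for, a point or a joint stands for the part that bears it (a point fixed in the world has none). Each returns a list of dicts, best first, with "score" (0 to 1); they miss things now and then, are a little off and sometimes report something else, mostly with a low value. They report only what shows in the picture. A call takes as long as a camera call.
- finder.boxes_of(label, camera): "centre" ([row, column] as shares, 0 to 1, of the picture: columns of its width, rows of its height, amid what is visible of it).
- finder.place_of(label, camera): "centre" ([row, column] as shares, 0 to 1, of the picture: columns of its width, rows of its height: a listed point, or the origin of a listed thing).
The state is a dict: "time": time; "q": joint angles; "qvel": joint speeds; "joint_torque": joint torques, N m; "position": TCP position; "ee_rot": TCP orientation; "ft_force": force on the tool from outside, world axes, zero at the start; "moment": the same for the moment, N m; "width": opening from 0.0 (shut) to 1.0 (fully open).
Only numpy, scipy, OpenCV 4.12 (cv2) and the standard library are available. Lean on these libraries where they do the work, as an engineer would, in place of code of your own. Each camera call takes 0.05 s, during which the arm holds its last target.

## Task

Clear the row of pieces in front of the trays: lay the agate pestle flat in the tray with the agate mortar, stand the steel die plunger in the tray with the steel die body, and stand both loose vials in the tray that already holds a vial. Everything goes down on the tray floor beside what is there, and the vials (all three) stay upright the whole time; leave what already stands in the trays where it is (no more than two centimetres off). The beaker in the row belongs in no tray.

Things in the scene. Friction and masses are not known exactly. Their poses are not given: they have to be found in the camera images.
- agate_tray: Fixed grey plastic tray, one of three alike, 125 (x) x 150 (y) x 22 mm high, walls and floor 4 mm thick. Origin: centre of its underside, on the bench; x, y along its sides within 0.1 rad of the world's, z up. The three swap places. At the start it holds only the beige stone mortar, near (0, +32 mm) in its own frame; its -y half is empty.
- die_tray: Fixed grey plastic tray, one of three alike, 125 (x) x 150 (y) x 22 mm high, walls and floor 4 mm thick. Origin: centre of its underside, on the bench; x, y along its sides within 0.1 rad of the world's, z up. The three swap places. At the start it holds only the steel die body, near (3, +36 mm) in its own frame; its -y half is empty.
- vial_tray: Fixed grey plastic tray, one of three alike, 125 (x) x 150 (y) x 22 mm high, walls and floor 4 mm thick. Origin: centre of its underside, on the bench; x, y along its sides within 0.1 rad of the world's, z up. The three swap places. At the start it holds only the white-capped vial, near (0, +40 mm) in its own frame, up to 20 mm off along x; its -y half is empty.
- mortar_mid (a point): Beige agate mortar (small stone bowl, 66 mm across the rim, 30 mm high), loose, standing in the agate tray; stays there. Point: on its axis, half-way up. z up.
- die_mid (a point): Steel pellet-die body, loose, a round block 52 mm diameter and 52 mm high with a thin brass-coloured side nipple (reaches 44 mm from the axis, along its own -y), standing in the die tray; stays there. Point: on the axis of the round block, half-way up. z up.
- kept_vial_mid (a point): White-capped glass vial like the two loose ones (15 mm diameter, 50 mm high), loose, already standing in the vial tray; stays there. Point: on its axis, half-way up. z up.
- pestle_mid (a point): Loose beige agate pestle lying on the bench, 68 mm long, 17 mm thick (slightly waisted), about 45 g. Point: its centre, 8.5 mm above the surface it lies on. y along its length, z up; laid along the tray's x in its empty half it has ample room; at the start y is within 0.7 rad of the world y axis. Starts in the row between robot and trays, 85 mm or more from the next, centre to centre.
- plunger_mid (a point): Loose steel die plunger, a stepped pin 67 mm high standing upright on its wider 24 mm head, about 110 g; it grips as a plain 24 mm cylinder all the way up. Point: on its axis, half-way up (33.5 mm above its underside). z up. Starts in the row between robot and trays, 85 mm or more from the next, centre to centre.
- vial_a_mid (a point): Loose capped clear glass sample vial with a white screw cap, 15 mm diameter, 50 mm high, about 12 g. Point: on its axis, half-way up (25 mm above its underside). z up along the vial. Grasp across the upper part; it topples easily. Starts in the row between robot and trays, 85 mm or more from the next, centre to centre.
- vial_b_mid (a point): Loose capped clear glass sample vial with a white screw cap, 15 mm diameter, 50 mm high, about 12 g. Point: on its axis, half-way up (25 mm above its underside). z up along the vial. Grasp across the upper part; it topples easily. Starts in the row between robot and trays, 85 mm or more from the next, centre to centre.

How it is judged:
At the end, for the whole second after the job is handed in: Pestle flat (level to 0.15 rad) in the mortar's tray, plunger in the die body's, both vials in the third vial's, these upright within 0.15 rad; each within 52 mm (x) and 65 mm (y) of the tray centre, on the floor to 5 mm. Mortar, die body and third vial still stand so in their trays (x of pestle_mid in the frame of agate_tray between -0.052 and 0.052 m and y of pestle_mid in the frame of agate_tray between -0.065 and 0.065 m and z of pestle_mid in the frame of agate_tray between 0.0075 and 0.0175 m and angle between pestle_mid's own y axis and vertical above 1.42 rad and x of plunger_mid in the frame of die_tray between -0.052 and 0.052 m and y of plunger_mid in the frame of die_tray between -0.065 and 0.065 m and z of plunger_mid in the frame of die_tray between 0.0325 and 0.0425 m and angle between each of plunger_mid, vial_a_mid, vial_b_mid, kept_vial_mid, mortar_mid, die_mid's own z axis and vertical below 0.15 rad and x of vial_a_mid in the frame of vial_tray between -0.052 and 0.052 m and y of vial_a_mid in the frame of vial_tray between -0.065 and 0.065 m and z of vial_a_mid in the frame of vial_tray between 0.024 and 0.034 m and x of vial_b_mid in the frame of vial_tray between -0.052 and 0.052 m and y of vial_b_mid in the frame of vial_tray between -0.065 and 0.065 m and z of vial_b_mid in the frame of vial_tray between 0.024 and 0.034 m and x of kept_vial_mid in the frame of vial_tray between -0.052 and 0.052 m and y of kept_vial_mid in the frame of vial_tray between -0.065 and 0.065 m and z of kept_vial_mid in the frame of vial_tray between 0.024 and 0.034 m and x of mortar_mid in the frame of agate_tray between -0.052 and 0.052 m and y of mortar_mid in the frame of agate_tray between -0.065 and 0.065 m and z of mortar_mid in the frame of agate_tray between 0.014 and 0.024 m and x of die_mid in the frame of die_tray between -0.052 and 0.052 m and y of die_mid in the frame of die_tray between -0.065 and 0.065 m and z of die_mid in the frame of die_tray between 0.025 and 0.035 m); the robot touches nothing.
It fails at once if a vial is tipped over (angle between any of vial_a_mid, vial_b_mid, kept_vial_mid's own z axis and vertical above 0.8 rad).
It fails at once if what was already in a tray is shifted by more than 20 mm (distance of any of mortar_mid, die_mid, kept_vial_mid from where it was at the start of the episode above 0.02 m).
It also fails if it takes over 109 s, if anything falls off the work surface, if the arm or the gripper's body presses on something with over 40 N, if the wrist force passes 120 N, or if a joint passes its speed limit or range.

## Working session

There is one attempt and no reset: what is moved stays moved. The work goes in short steps, Python scripts to look and compute and a tool call to move; the robot and the scene stay as the last step left them, time stands still between calls to the robot, and variables do not carry over. Pictures are saved under pics/ and viewed, and the job is handed in when it is done.

Besides the shell and the picture viewer there is one more tool, called as a command line: name --argument value ..., lists and objects as JSON in quotes. apply_moves: Moves the arm, as the interface text tells. Its arguments: {"type":"object","properties":{"commands":{"type":"array"}},"required":["commands"]}

```bash
ls; mkdir -p pics; python3 - <<'E'
from bench import telemetry,cams,finder
import cv2,numpy as np
print(telemetry.read_state())
for n in("side","top"):
    c=cams.capture(n); cv2.imwrite(f"pics/{n}0.png",c["image"][:,:,::-1]); np.savez(f"{n}0.npz",**c)
    print(n,c["mtx"],c["xyz"],c["attitude"],[k for k in c])
    for l in["agate_tray","die_tray","vial_tray","mortar_mid","die_mid","kept_vial_mid","pestle_mid","plunger_mid","vial_a_mid"]:
        print(l,[(round(d["score"],2),np.round(np.array(d["centre"])*[420,560],1).tolist()) for d in finder.place_of(l,n)][:5])
E
```

```text
pics
{'time': 0.0, 'q': array([-1.24148501e+00,  4.94181178e-01,  1.34613238e+00,  1.35161479e-05,
        1.30248273e+00, -9.54914256e-02]), 'qvel': array([-0.0003633 ,  0.0015263 , -0.00112594,  0.00024644,  0.00022697,
        0.0001183 ]), 'joint_torque': array([ 3.79458012e-03, -8.82151008e+01, -3.83864987e+01,  1.09016838e-05,
        1.04691263e-02,  4.19946019e-06]), 'position': array([ 0.25755021, -0.56930609,  0.40410095]), 'ee_rot': array([ 1.98721944,  0.42979314, -1.98747856]), 'ft_force': array([ 0.05688599, -0.76896556,  0.19125406]), 'moment': array([ 0.00344469, -0.03489183,  0.03603237]), 'width': 1.0003721496539617}
side [[393.91094238   0.         279.66567393]
 [  0.         393.91094238 211.02148745]
 [  0.           0.           1.        ]] [ 0.39654514 -0.69554894  0.57578576] [ 0.90922879 -0.08123687 -0.11533177] ['image', 'z_map', 'mtx', 'xyz', 'attitude']
agate_tray [(0.57, [214.6, 302.4]), (0.18, [301.7, 263.3])]
die_tray [(0.83, [270.7, 324.8])]
vial_tray [(0.77, [169.9, 297.0])]
mortar_mid [(0.62, [198.7, 303.3])]
die_mid [(0.78, [247.0, 322.3])]
kept_vial_mid [(0.41, [153.7, 292.2])]
pestle_mid [(0.41, [202.9, 249.7])]
plunger_mid [(0.72, [302.9, 263.6])]
vial_a_mid [(0.68, [273.9, 326.0]), (0.43, [175.7, 246.2])]
top [[475.13710056   0.         280.48719351]
 [  0.         475.13710056 218.03820232]
 [  0.           0.           1.        ]] [ 0.44164956 -0.00830204  1.05376989] [ 0.06938143 -0.05082582 -1.57863309] ['image', 'z_map', 'mtx', 'xyz', 'attitude']
agate_tray [(0.73, [195.6, 272.1])]
die_tray [(0.7, [196.0, 355.3])]
vial_tray [(0.96, [191.2, 179.2]), (0.39, [196.7, 257.9])]
mortar_mid [(0.83, [198.9, 258.2]), (0.74, [191.2, 336.5]), (0.57, [255.1, 405.2])]
die_mid [(0.95, [193.2, 338.3])]
kept_vial_mid [(0.62, [197.7, 159.2])]
pestle_mid [(0.51, [258.2, 250.4])]
plunger_mid [(0.52, [255.3, 401.5]), (0.2, [189.3, 337.0])]
vial_a_mid [(0.47, [259.0, 199.6])]
```

View pics/side0.png

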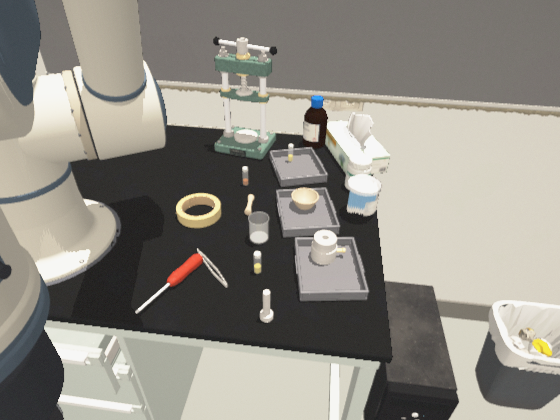

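View pics/top0.png

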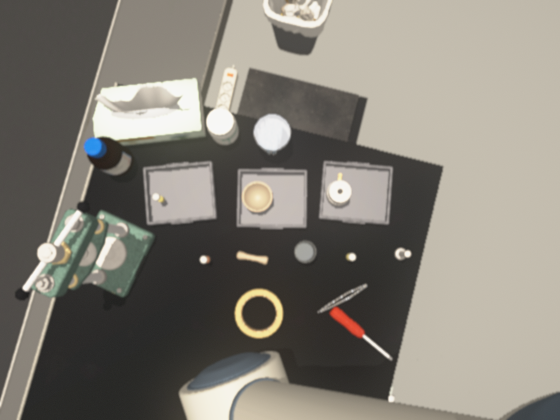

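The side view shows the row running near to far: plunger (267,305), vial (257,262), beaker (259,228), pestle (250,204), vial (245,176). Beyond it are the die, agate and vial trays. In the top view the row runs left to right: vial (204,259), pestle (252,257), beaker (305,252), vial (351,257), plunger (403,254). Next step is metric positions from both depth maps.

```bash
cat > h.py <<'E'
import numpy as np
from scipy.spatial.transform import Rotation as R
def cloud(c):
    z=c["z_map"].astype(float); K=c["mtx"]; v,u=np.mgrid[0:z.shape[0],0:z.shape[1]]
    P=np.stack([(u-K[0,2])/K[0,0]*z,-(v-K[1,2])/K[1,1]*z,-z],-1)
    W=P@R.from_rotvec(c["attitude"]).as_matrix().T+c["xyz"]; W[z==0]=np.nan; return W
def ray(c,u,v):
    K=c["mtx"]; d=np.array([(u-K[0,2])/K[0,0],-(v-K[1,2])/K[1,1],-1]); d=R.from_rotvec(c["attitude"]).apply(d); return np.array(c["xyz"]),d/np.linalg.norm(d)
def atz(c,u,v,z):
    o,d=ray(c,u,v); return o+d*(z-o[2])/d[2]
def tri(a,b):
    (o1,d1),(o2,d2)=a,b
    s=np.linalg.lstsq(np.stack([d1,-d2],1),o2-o1,rcond=None)[0]
    p,q=o1+s[0]*d1,o2+s[1]*d2
    return (p+q)/2,np.linalg.norm(p-q)
E
python3 - <<'E'
import numpy as np,cv2
from h import *
from scipy import ndimage as nd
for n in("top","side"):
    c=dict(np.load(n+"0.npz")); W=cloud(c)
    m=(W[...,2]>0.006)&(W[...,2]<0.12)&(W[...,0]>.3)&(W[...,0]<.75)&(abs(W[...,1])<.4)
    b=(abs(W[...,0]-.42)<.03)&(abs(W[...,1])<.3); print(n,"bench z",np.nanpercentile(W[b][:,2],[5,25,50]))
    L,k=nd.label(m)
    for i in range(1,k+1):
        s=L==i
        if s.sum()<12: continue
        p=W[s]; vv,uu=np.where(s); hi=p[:,2]>np.percentile(p[:,2],80)
        print(s.sum(),"px",uu.mean().round(),vv.mean().round(),"min",p.min(0).round(3),"max",p.max(0).round(3),"top-mean",p[hi].mean(0).round(3))
E
```

```text
top bench z [-0.0028952  -0.000912    0.00045006]
875 px 222.0 126.0 min [0.687 0.097 0.006] max [0.747 0.158 0.089] top-mean [0.72  0.127 0.086]
26 px 89.0 117.0 min [0.715 0.394 0.091] max [0.742 0.4   0.106] top-mean [0.723 0.397 0.101]
4146 px 140.0 134.0 min [0.618 0.172 0.006] max [0.75 0.4  0.12] top-mean [0.649 0.349 0.097]
1084 px 272.0 133.0 min [ 0.656 -0.018  0.007] max [0.733 0.057 0.088] top-mean [0.694 0.02  0.085]
986 px 177.0 192.0 min [0.51  0.145 0.006] max [0.646 0.306 0.03 ] top-mean [0.582 0.23  0.026]
852 px 357.0 192.0 min [ 0.506 -0.242  0.006] max [ 0.643 -0.08   0.029] top-mean [ 0.577 -0.156  0.026]
1565 px 265.0 197.0 min [ 0.499 -0.053  0.006] max [0.63  0.099 0.038] top-mean [0.568 0.054 0.031]
526 px 338.0 192.0 min [ 0.547 -0.153  0.006] max [ 0.619 -0.096  0.06 ] top-mean [ 0.572 -0.122  0.058]
89 px 159.0 198.0 min [0.558 0.26  0.006] max [0.578 0.285 0.057] top-mean [0.566 0.268 0.056]
3128 px 120.0 255.0 min [0.354 0.282 0.006] max [0.54 0.4  0.12] top-mean [0.446 0.364 0.057]
130 px 306.0 251.0 min [ 0.425 -0.069  0.006] max [ 0.469 -0.027  0.061
[... 1102 characters left out ...]
n [ 0.5   -0.246  0.006] max [0.646 0.096 0.057] top-mean [ 0.573 -0.099  0.045]
583 px 205.0 209.0 min [ 0.3   -0.003  0.006] max [0.369 0.1   0.027] top-mean [0.339 0.05  0.025]
658 px 257.0 223.0 min [ 0.423 -0.074  0.006] max [0.471 0.092 0.058] top-mean [ 0.449 -0.049  0.053]
149 px 257.0 261.0 min [ 0.43  -0.158  0.006] max [ 0.444 -0.142  0.052] top-mean [ 0.437 -0.15   0.05 ]
233 px 193.0 263.0 min [ 0.3   -0.153  0.006] max [ 0.334 -0.095  0.025] top-mean [ 0.312 -0.124  0.023]
16 px 219.0 278.0 min [ 0.355 -0.177  0.007] max [ 0.37  -0.157  0.009] top-mean [ 0.365 -0.171  0.008]
261 px 266.0 307.0 min [ 0.432 -0.274  0.006] max [ 0.454 -0.253  0.068] top-mean [ 0.443 -0.263  0.065]
```

```bash
python3 - <<'E'
import cv2
a=cv2.imread("pics/top0.png")[150:280,130:430]; cv2.imwrite("pics/topz.png",cv2.resize(a,None,fx=2.66,fy=2.66,interpolation=3))
a=cv2.imread("pics/side0.png")[130:330,210:380]; cv2.imwrite("pics/sidez.png",cv2.resize(a,None,fx=3,fy=3,interpolation=3))
E
```

```text
(no output)
```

View pics/topz.png

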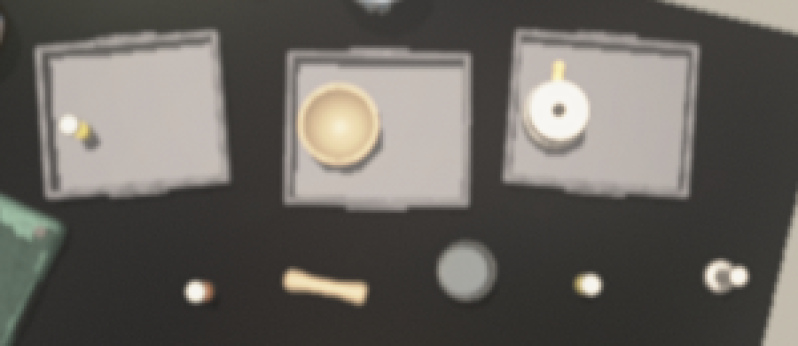

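View pics/sidez.png

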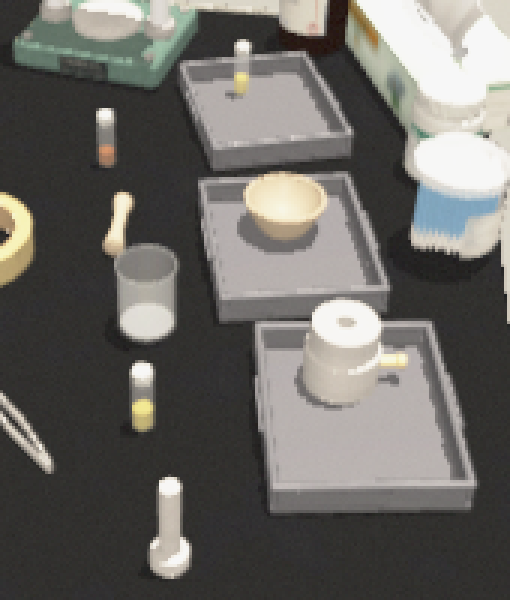

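```bash
cat >> h.py <<'E'
def move_to(pos,yaw=None,rots=None):
    """travel (mm, tool axes) and twist for tool-down target with jaw axis (tool y) at angle yaw from world y"""
    from bench import telemetry
    s=telemetry.read_state(); Rc=R.from_rotvec(s["ee_rot"])
    t=Rc.inv().apply(np.array(pos)-s["position"])*1000
    ty=np.array([-np.sin(yaw),np.cos(yaw),0])
    best=None
    for sg in(1,-1):
        x=np.array([0,0,-1.]);y=sg*ty;M=np.stack([x,y,np.cross(x,y)],1)
        w=(Rc.inv()*R.from_matrix(M)).as_rotvec()
        if best is None or np.linalg.norm(w)<np.linalg.norm(best):best=w
    print("pos",s["position"].round(4),"axes x",Rc.as_matrix()[:,0].round(3),"y",Rc.as_matrix()[:,1].round(3),"q6",s["q"][5].round(2),"t",round(s["time"],2),"w",round(s["width"],3))
    print("travel",t.round(1),"twist",best.round(3))
E
python3 - <<'E'
import numpy as np,cv2
from h import *
from scipy import ndimage as nd
c=dict(np.load("top0.npz")); W=cloud(c)
for nm,lo,hi in(("vial",.12,.32),("agate",-.065,.11),("die",-.255,-.07)):
    m=(W[...,2]>0.010)&(W[...,2]<0.03)&(W[...,0]>.49)&(W[...,0]<.655)&(W[...,1]>lo)&(W[...,1]<hi)
    L,k=nd.label(m,np.ones((3,3))); s=L==1+np.argmax(nd.sum(m,L,range(1,k+1)))
    print(nm,cv2.minAreaRect(W[s][:,:2].astype(np.float32)*1000))
# pestle axis
m=(W[...,2]>0.006)&(W[...,2]<0.03)&(abs(W[...,0]-.435)<.03)&(abs(W[...,1]-.067)<.05)
p=W[m][:,:2];U,S,V=np.linalg.svd(p-p.mean(0));print("pestle",p.mean(0),cv2.minAreaRect(p.astype(np.float32)*1000),V[0])
s=dict(np.load("side0.npz"))
# triangulate caps & points (px top, px side)
print("mortar net",tri(ray(c,258.2,198.9),ray(s,303.3,198.7)))
print("plunger net",tri(ray(c,401.5,255.3),ray(s,263.6,302.9)))
print("pestle net",tri(ray(c,250.4,258.2),ray(s,249.7,202.9)))
print("vb net",tri(ray(c,199.6,259.),ray(s,246.2,175.7)))
print("die net",tri(ray(c,338.3,193.2),ray(s,322.3,247.0)))
W2=cloud(s)
for nm,lo,hi in(("die",-.255,-.07),("agate",-.065,.11),("vial",.12,.32)):
    m=(W2[...,2]>0.006)&(W2[...,2]<0.025)&(W2[...,0]>.49)&(W2[...,0]<.655)&(W2[...,1]>lo)&(W2[...,1]<hi)
    L,k=nd.label(m,np.ones((3,3))); q=L==1+np.argmax(nd.sum(m,L,range(1,k+1)))
    print("side",nm,cv2.minAreaRect(W2[q][:,:2].astype(np.float32)*1000))
move_to([.442,-.260,.32],0)
# cap centres: white pixels triangulated
def blob(c,u,v,r=9):
    g=c["image"].min(-1).astype(int)[v-r:v+r+1,u-r:u+r+1]; k=g>190
    L,n=nd.label(k); 
    print("   ",[(np.sum(L==i),(np.mean(np.where(L==i)[1])+u-r).round(1),(np.mean(np.where(L==i)[0])+v-r).round(1)) for i in range(1,n+1)])
for a in((351,257),(204,259),(405,254)): blob(c,*a)
for a in((257,255),(245,170),(267,295)): blob(s,*a)
E
```

```text
vial ((578.027099609375, 225.4722900390625), (133.6962432861328, 152.88046264648438), 4.635934829711914)
agate ((564.2492065429688, 22.921058654785156), (151.42893981933594, 130.4137420654297), 89.49273681640625)
die ((575.1366577148438, -161.29495239257812), (152.57333374023438, 132.96725463867188), 84.2728042602539)
pestle [0.43488884 0.06642164] ((431.8317565917969, 66.15888977050781), (37.67424392700195, 64.9977035522461), 6.031221389770508) [0.18793504 0.98218146]
mortar net (array([0.56479306, 0.05157149, 0.02369421]), np.float64(0.003738342273090376))
plunger net (array([ 0.43878687, -0.25480257,  0.03142443]), np.float64(0.002156975510952738))
pestle net (array([0.43670888, 0.07034846, 0.00745872]), np.float64(0.005453797386946642))
vb net (array([0.43594236, 0.18079738, 0.01486562]), np.float64(0.005485467137810008))
die net (array([ 0.57361026, -0.12263343,  0.02697975]), np.float64(0.0005768248207503092))
side die ((577.4799194335938, -166.035400390625), (151.9705047607422, 133.14491271972656), 84.005859375)
side agate ((566.3997802734375, 18.59158706665039), (152.87803649902344, 133.58526611328125), 88.06163024902344)
side vial ((579.400146484375, 221.46656799316406), (132.3799285888672, 156.2845001220703), 4.798409938812256)
pos [ 0.2576 -0.5695  0.4047] axes x [ 0. -0. -1.] y [ 0.412 -0.911  0.   ] q6 -0.1 t 1.0 w 0.998
travel [  84.7 -206.  -295.6] twist [ 0.425 -0.    -0.   ]
    [(np.int64(32), np.float64(351.5), np.float64(256.5))]
    [(np.int64(30), np.float64(203.2), np.float64(259.3))]
    [(np.int64(30), np.float64(398.2), np.float64(252.3)), (np.int64(26), np.float64(407.0), np.float64(253.5))]
    [(np.int64(37), np.float64(257.0), np.float64(253.6))]
    [(np.int64(14), np.float64(244.5), np.float64(167.7))]
    [(np.int64(37), np.float64(265.9), np.float64(291.9))]
```

```bash
python3 - <<'E'
from h import *
c=dict(np.load("top0.npz"));s=dict(np.load("side0.npz"))
for nm,a,b in(("va cap",(351.5,256.5),(257,253.6)),("vb cap",(203.2,259.3),(244.5,167.7)),("plunger shaft",(407,253.5),(265.9,290.5))):
    print(nm,tri(ray(c,*a),ray(s,*b)),atz(c,*a,.067 if nm[0]=="p" else .05))
E
```

```text
va cap (array([ 0.43720458, -0.14607468,  0.04550268]), np.float64(0.0022052838799446915)) [ 0.43612954 -0.14538084  0.05      ]
vb cap (array([0.43361763, 0.16731304, 0.04769347]), np.float64(0.0016824006645372223)) [0.43279806 0.16695941 0.05      ]
plunger shaft (array([ 0.44250486, -0.25776735,  0.06655134]), np.float64(0.002097246307316517)) [ 0.44146016 -0.25756163  0.067     ]
```

apply_moves --commands '[{"travel": [20, -50, -60], "twist": [0.1, 0, 0], "hand": -1}, {"travel": [40, -80, -120], "twist": [0.2, 0, 0], "hand": -1}, {"travel": [60, -120, -180], "twist": [0.3, 0, 0], "hand": -1}, {"travel": [75, -170, -240], "twist": [0.4, 0, 0], "hand": -1}, {"travel": [75, -206, -295], "twist": [0.425, 0, 0], "hand": -1}]'

```text
time: 1.5
position: [0.3822, -0.3595, 0.3458]
ee_rot: [-2.219, 0.005, 2.219]
ft_force: [0.7, -0.3, -0.4]
width: 1.001
```

```bash
python3 -c "
from h import *
move_to([.442,-.258,.28],0)"
```

```text
pos [ 0.3822 -0.3595  0.3458] axes x [-0.  0. -1.] y [-0.005 -1.    -0.   ] q6 0.71 t 1.5 w 1.001
travel [  65.8 -101.7  -59.4] twist [-0.005  0.     0.   ]
```

apply_moves --commands '[{"travel": [20, -50, -30], "twist": [0, 0, 0], "hand": -1}, {"travel": [45, -101, -59], "twist": [-0.005, 0, 0], "hand": -1}, {"travel": [65, -101, -59], "twist": [-0.005, 0, 0], "hand": -1}, {"travel": [65, -101, -59], "twist": [-0.005, 0, 0], "hand": -1}, {"travel": [65, -101, -59], "twist": [-0.005, 0, 0], "hand": -1}]'

```text
time: 2.0
position: [0.4418, -0.2585, 0.2806]
ee_rot: [2.22, 0.003, -2.222]
ft_force: [0.4, 0.0, 0.9]
width: 1.001
```

```bash
python3 -c "
from h import *
move_to([.442,-.258,.198],0)"
```

```text
pos [ 0.4418 -0.2585  0.2806] axes x [-0.001  0.001 -1.   ] y [ 0.002 -1.    -0.001] q6 0.92 t 2.0 w 1.001
travel [82.6 -0.4 -0.2] twist [0.002 0.001 0.001]
```

Quick tracking. Descend to the plunger, then close.

apply_moves --commands '[{"travel": [40, 0, 0], "twist": [0, 0, 0], "hand": -1}, {"travel": [70, 0, 0], "twist": [0, 0, 0], "hand": -1}, {"travel": [82, 0, 0], "twist": [0, 0, 0], "hand": -1}, {"travel": [82, 0, 0], "twist": [0, 0, 0], "hand": 0}, {"travel": [82, 0, 0], "twist": [0, 0, 0], "hand": 0.3}]'

```text
time: 2.5
position: [0.442, -0.2592, 0.1998]
ee_rot: [2.221, 0.001, -2.221]
ft_force: [0.8, -0.8, 0.7]
width: 0.693
```

apply_moves --commands '[{"travel": [0, 0, 0], "twist": [0, 0, 0], "hand": 0.6}, {"travel": [0, 0, 0], "twist": [0, 0, 0], "hand": 1}, {"travel": [0, 0, 0], "twist": [0, 0, 0], "hand": 1}, {"travel": [0, 0, 0], "twist": [0, 0, 0], "hand": 1}, {"travel": [0, 0, 0], "twist": [0, 0, 0], "hand": 1}]'

```text
time: 3.0
position: [0.4424, -0.2595, 0.201]
ee_rot: [2.222, -0.0, -2.218]
ft_force: [-2.1, -0.6, 15.3]
width: 0.264
```

```bash
python3 - <<'E'
from h import *
from bench import cams
import cv2
move_to([.442,-.258,.32],0)
c=cams.capture("side");cv2.imwrite("pics/s1.png",cv2.resize(c["image"][130:330,180:380,::-1],None,fx=3,fy=3))
E
```

```text
pos [ 0.4424 -0.2595  0.201 ] axes x [ 0.002 -0.002 -1.   ] y [ 0.001 -1.     0.002] q6 0.92 t 3.0 w 0.264
travel [-1.19e+02 -1.30e+00  1.00e-01] twist [ 0.001 -0.002 -0.002]
```

View pics/s1.png

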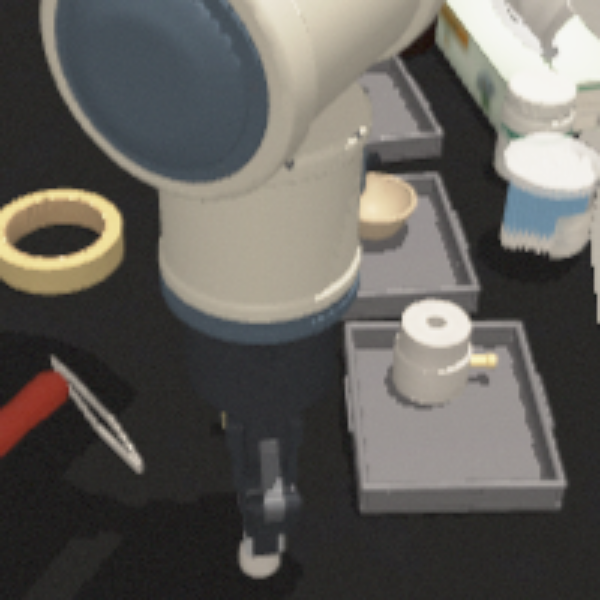

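apply_moves --commands '[{"travel": [-20, 0, 0], "twist": [0, 0, 0], "hand": 1}, {"travel": [-60, 0, 0], "twist": [0, 0, 0], "hand": 1}, {"travel": [-80, -20, -40], "twist": [-0.04, 0, 0], "hand": 1}, {"travel": [-80, -40, -85], "twist": [-0.06, 0, 0], "hand": 1}, {"travel": [-80, -60, -130], "twist": [-0.06, 0, 0], "hand": 1}]'

```text
time: 3.55
position: [0.5736, -0.1984, 0.283]
ee_rot: [2.193, 0.064, -2.185]
ft_force: [0.4, -1.1, -1.8]
width: 0.271
```

```bash
python3 - <<'E'
from h import *
move_to([.5725,-.1985,.28],-.1)
E
```

```text
pos [ 0.5736 -0.1984  0.283 ] axes x [ 0.004 -0.003 -1.   ] y [ 0.061 -0.998  0.003] q6 1.08 t 3.55 w 0.271
travel [ 3.  -0.   1.1] twist [ 0.161 -0.004 -0.003]
```

apply_moves --commands '[{"travel": [10, 0, 0], "twist": [0.1, 0, 0], "hand": 1}, {"travel": [20, 0, 1], "twist": [0.16, -0.004, -0.003], "hand": 1}, {"travel": [30, 0, 1], "twist": [0.16, -0.004, -0.003], "hand": 1}, {"travel": [30, 0, 1], "twist": [0.16, -0.004, -0.003], "hand": 1}]'

```text
time: 3.95
position: [0.5722, -0.1984, 0.252]
ee_rot: [-2.17, 0.104, 2.173]
ft_force: [-0.1, -0.3, -1.0]
width: 0.267
```

```bash
python3 - <<'E'
from h import *
from bench import cams
import cv2
move_to([.5725,-.1985,.207],-.1)
c=cams.capture("side");cv2.imwrite("pics/s2.png",cv2.resize(c["image"][130:330,220:420,::-1],None,fx=3,fy=3))
E
```

```text
pos [ 0.5722 -0.1984  0.252 ] axes x [-0.002  0.001 -1.   ] y [-0.097 -0.995 -0.001] q6 1.23 t 3.95 w 0.267
travel [45.   0.1 -0.4] twist [0.003 0.002 0.001]
```

View pics/s2.png

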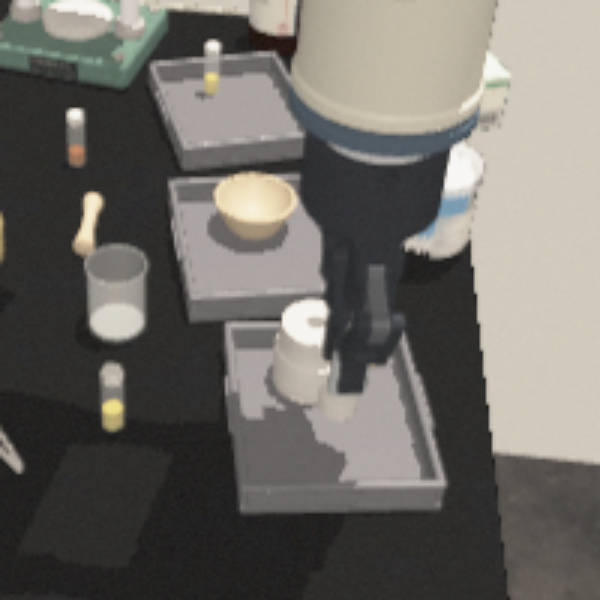

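The plunger is held upright over the empty half of the die tray, at zoom (338,405), clear of the die body. Lowering.

apply_moves --commands '[{"travel": [25, 0, 0], "twist": [0, 0.002, 0.001], "hand": 1}, {"travel": [40, 0, 0], "twist": [0, 0.002, 0.001], "hand": 1}, {"travel": [44, 0, 0], "twist": [0, 0.002, 0.001], "hand": 1}, {"travel": [46, 0, 0], "twist": [0, 0.002, 0.001], "hand": 1}, {"travel": [46, 0, 0], "twist": [0, 0.002, 0.001], "hand": 1}]'

```text
time: 4.5
position: [0.5725, -0.1988, 0.2074]
ee_rot: [-2.174, 0.106, 2.17]
ft_force: [0.2, 0.2, -2.1]
width: 0.264
```

```bash
python3 - <<'E'
from h import *
from bench import telemetry
move_to([.5725,-.1985,.205],-.1); print(telemetry.read_state()["ft_force"])
E
```

```text
pos [ 0.5725 -0.1988  0.2074] axes x [ 0.002 -0.001 -1.   ] y [-0.097 -0.995  0.   ] q6 1.23 t 4.5 w 0.264
travel [ 2.4 -0.3  0. ] twist [ 0.003 -0.002 -0.   ]
[ 0.19230465  0.15393182 -2.05520589]
```

apply_moves --commands '[{"travel": [1, 0, 0], "twist": [0, 0, 0], "hand": 1}, {"travel": [2, 0, 0], "twist": [0, 0, 0], "hand": 1}, {"travel": [3, 0, 0], "twist": [0, 0, 0], "hand": 1}, {"travel": [3, 0, 0], "twist": [0, 0, 0], "hand": 1}]'

```text
time: 4.9
position: [0.5728, -0.1989, 0.2051]
ee_rot: [-2.175, 0.106, 2.169]
ft_force: [-0.2, 1.2, 8.2]
width: 0.265
```

apply_moves --commands '[{"travel": [0, 0, 0], "twist": [0, 0, 0], "hand": 0.35}, {"travel": [0, 0, 0], "twist": [0, 0, 0], "hand": 0.2}, {"travel": [0, 0, 0], "twist": [0, 0, 0], "hand": 0.1}, {"travel": [-1, 0, 0], "twist": [0, 0, 0], "hand": 0.1}, {"travel": [-1, 0, 0], "twist": [0, 0, 0], "hand": 0.1}]'

```text
time: 5.4
position: [0.5728, -0.1989, 0.2062]
ee_rot: [-2.176, 0.106, 2.169]
ft_force: [0.2, 0.5, -0.3]
width: 0.449
```

apply_moves --commands '[{"travel": [-15, 0, 0], "twist": [0, 0, 0], "hand": 0.1}, {"travel": [-40, 0, 0], "twist": [0, 0, 0], "hand": 0.1}, {"travel": [-80, 0, 0], "twist": [0, 0, 0], "hand": 0}, {"travel": [-100, 0, 40], "twist": [0, 0, 0], "hand": -0.5}, {"travel": [-100, 0, 80], "twist": [0, 0, 0], "hand": -0.5}]'

```text
time: 5.9
position: [0.4929, -0.1912, 0.3095]
ee_rot: [-2.183, 0.108, 2.165]
ft_force: [-0.6, -0.8, -0.9]
width: 0.75
```

```bash
python3 - <<'E'
from h import *
from bench import cams
import cv2
move_to([.437,-.147,.26],0)
c=cams.capture("side");cv2.imwrite("pics/s3.png",cv2.resize(c["image"][130:330,220:420,::-1],None,fx=3,fy=3))
E
```

```text
pos [ 0.4929 -0.1912  0.3095] axes x [ 0.008 -0.004 -1.   ] y [-0.096 -0.995  0.003] q6 1.18 t 5.9 w 0.75
travel [ 48.8 -38.8  60.3] twist [-0.096 -0.009 -0.004]
```

View pics/s3.png

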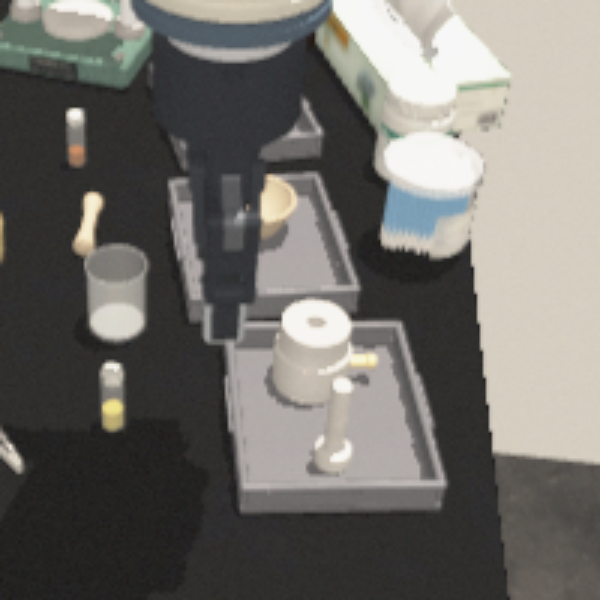

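The plunger stands upright in the die tray at zoom (333,455). Next is vial A.

apply_moves --commands '[{"travel": [20, -20, 40], "twist": [-0.09, 0, 0], "hand": -0.3}, {"travel": [48, -39, 60], "twist": [-0.096, -0.009, -0.004], "hand": -0.3}, {"travel": [48, -39, 60], "twist": [-0.096, -0.009, -0.004], "hand": -0.3}, {"travel": [48, -39, 60], "twist": [-0.096, -0.009, -0.004], "hand": -0.3}]'

```text
time: 6.35
position: [0.4303, -0.1447, 0.2599]
ee_rot: [-2.209, -0.005, 2.229]
ft_force: [-0.3, 0.6, 1.1]
width: 0.649
```

```bash
python3 - <<'E'
from h import *
move_to([.437,-.147,.189],0)
E
```

```text
pos [ 0.4303 -0.1447  0.2599] axes x [-0.009  0.004 -1.   ] y [ 0.    -1.    -0.004] q6 1.12 t 6.35 w 0.649
travel [70.8  2.6 -7.3] twist [0.    0.009 0.004]
```

apply_moves --commands '[{"travel": [10, 2.5, -7], "twist": [0, 0.009, 0.004], "hand": -0.3}, {"travel": [40, 2.5, -7], "twist": [0, 0.009, 0.004], "hand": -0.3}, {"travel": [60, 2.5, -7], "twist": [0, 0.009, 0.004], "hand": -0.3}, {"travel": [71, 2.5, -7], "twist": [0, 0.009, 0.004], "hand": -0.3}, {"travel": [71, 2.5, -7], "twist": [0, 0.009, 0.004], "hand": -0.3}]'

```text
time: 6.85
position: [0.4373, -0.1473, 0.1878]
ee_rot: [-2.22, -0.0, 2.222]
ft_force: [0.3, -0.7, 0.1]
width: 0.649
```

```bash
python3 - <<'E'
from h import *
from bench import cams
import cv2
move_to([.437,-.147,.189],0)
c=cams.capture("side");cv2.imwrite("pics/s4.png",cv2.resize(c["image"][200:320,200:320,::-1],None,fx=5,fy=5))
E
```

```text
pos [ 0.4373 -0.1473  0.1878] axes x [-0.001  0.001 -1.   ] y [-0.    -1.    -0.001] q6 1.12 t 6.85 w 0.649
travel [-1.2 -0.3  0.3] twist [-0.     0.001  0.001]
```

View pics/s4.png

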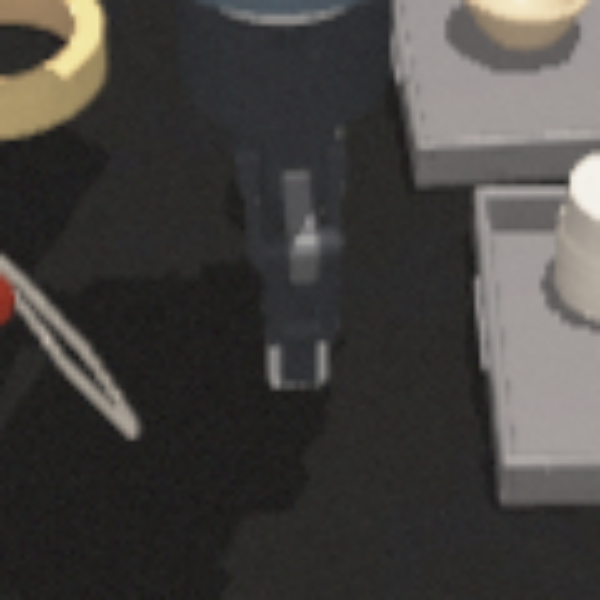

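The near finger hides the vial. Closing slowly.

apply_moves --commands '[{"travel": [0, 0, 0], "twist": [0, 0, 0], "hand": 0}, {"travel": [0, 0, 0], "twist": [0, 0, 0], "hand": 0.2}, {"travel": [0, 0, 0], "twist": [0, 0, 0], "hand": 0.35}, {"travel": [0, 0, 0], "twist": [0, 0, 0], "hand": 0.45}, {"travel": [0, 0, 0], "twist": [0, 0, 0], "hand": 0.5}]'

```text
time: 7.4
position: [0.4373, -0.1473, 0.1889]
ee_rot: [-2.222, 0.0, 2.221]
ft_force: [0.0, 0.5, 0.0]
width: 0.253
```

apply_moves --commands '[{"travel": [0, 0, 0], "twist": [0, 0, 0], "hand": 0.55}, {"travel": [0, 0, 0], "twist": [0, 0, 0], "hand": 0.6}, {"travel": [0, 0, 0], "twist": [0, 0, 0], "hand": 0.8}, {"travel": [0, 0, 0], "twist": [0, 0, 0], "hand": 1}, {"travel": [0, 0, 0], "twist": [0, 0, 0], "hand": 1}]'

```text
time: 7.9
position: [0.4373, -0.1473, 0.189]
ee_rot: [-2.222, 0.0, 2.221]
ft_force: [0.2, -0.2, 5.7]
width: 0.16
```

apply_moves --commands '[{"travel": [-15, 0, 0], "twist": [0, 0, 0], "hand": 1}, {"travel": [-50, 0, 0], "twist": [0, 0, 0], "hand": 1}, {"travel": [-90, -10, -10], "twist": [0, 0, 0], "hand": 1}, {"travel": [-110, -50, -30], "twist": [0, 0, 0], "hand": 1}, {"travel": [-110, -90, -50], "twist": [0, 0, 0], "hand": 1}]'

```text
time: 8.4
position: [0.4884, -0.0568, 0.3019]
ee_rot: [-2.227, 0.004, 2.215]
ft_force: [-0.0, -1.2, -1.2]
width: 0.158
```

```bash
python3 - <<'E'
from h import *
from bench import cams
import cv2
move_to([.5562,.1916,.29],.081)
for n in("side","top"):
    c=cams.capture(n);cv2.imwrite(f"pics/{n}5.png",c["image"][:,:,::-1])
E
```

```text
pos [ 0.4884 -0.0568  0.3019] axes x [ 0.005 -0.001 -1.   ] y [-0.002 -1.     0.001] q6 1.34 t 8.4 w 0.158
travel [  11.9 -248.5  -67.2] twist [-0.083 -0.005 -0.001]
```

View pics/side5.png

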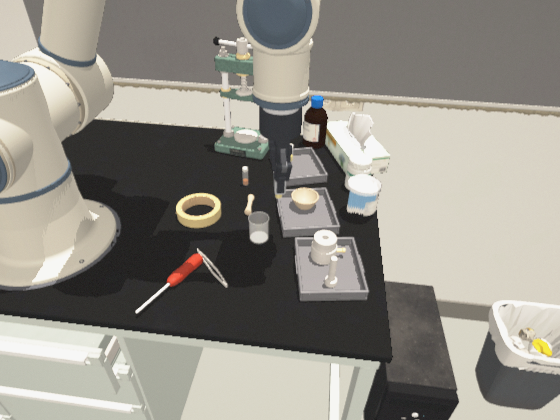

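The near vial is gone from the bench and is held under the fingers at (281,195). Carrying on to the vial tray.

apply_moves --commands '[{"travel": [0, -50, -14], "twist": [-0.02, -0.005, -0.001], "hand": 1}, {"travel": [0, -100, -28], "twist": [-0.04, -0.005, -0.001], "hand": 1}, {"travel": [0, -150, -42], "twist": [-0.06, -0.005, -0.001], "hand": 1}, {"travel": [0, -200, -56], "twist": [-0.083, -0.005, -0.001], "hand": 1}, {"travel": [5, -245, -67], "twist": [-0.083, -0.005, -0.001], "hand": 1}]'

```text
time: 9.0
position: [0.5535, 0.1855, 0.2958]
ee_rot: [2.176, 0.096, -2.179]
ft_force: [0.6, -1.0, 0.1]
width: 0.158
```

```bash
python3 - <<'E'
from h import *
from bench import cams
import cv2
move_to([.5562,.1916,.24],.081)
E
```

```text
pos [0.5535 0.1855 0.2958] axes x [-0.001  0.001 -1.   ] y [ 0.087 -0.996 -0.001] q6 1.7 t 9.0 w 0.158
travel [55.8 -5.8 -3.3] twist [0.006 0.001 0.001]
```

apply_moves --commands '[{"travel": [20, -6, -3], "twist": [0.006, 0.001, 0.001], "hand": 1}, {"travel": [45, -6, -3], "twist": [0.006, 0.001, 0.001], "hand": 1}, {"travel": [55, -6, -3], "twist": [0.006, 0.001, 0.001], "hand": 1}, {"travel": [55, -6, -3], "twist": [0.006, 0.001, 0.001], "hand": 1}]'

```text
time: 9.4
position: [0.5554, 0.1912, 0.2395]
ee_rot: [2.176, 0.087, -2.184]
ft_force: [0.3, -0.4, 0.8]
width: 0.162
```

```bash
python3 - <<'E'
from h import *
from bench import cams
import cv2
move_to([.5562,.1916,.194],.081)
for n,a in(("side",(100,220,220,360)),("top",(130,280,130,330))):
    c=cams.capture(n);cv2.imwrite(f"pics/{n}6.png",cv2.resize(c["image"][a[0]:a[1],a[2]:a[3],::-1],None,fx=4,fy=4))
E
```

```text
pos [0.5554 0.1912 0.2395] axes x [-0.004 -0.001 -1.   ] y [ 0.081 -0.997  0.001] q6 1.72 t 9.4 w 0.162
travel [45.5 -0.4 -1. ] twist [-0.     0.004 -0.001]
```

View pics/side6.png

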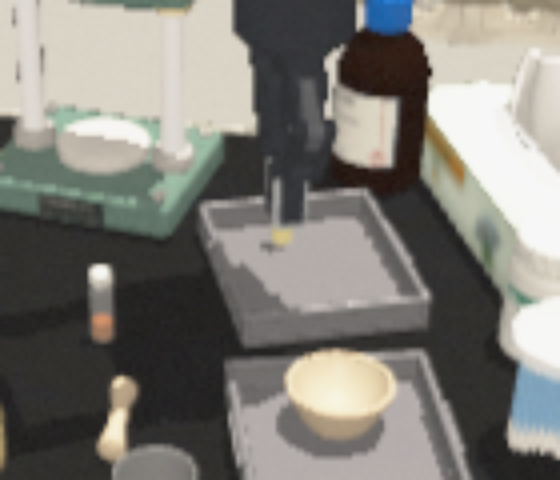

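View pics/top6.png

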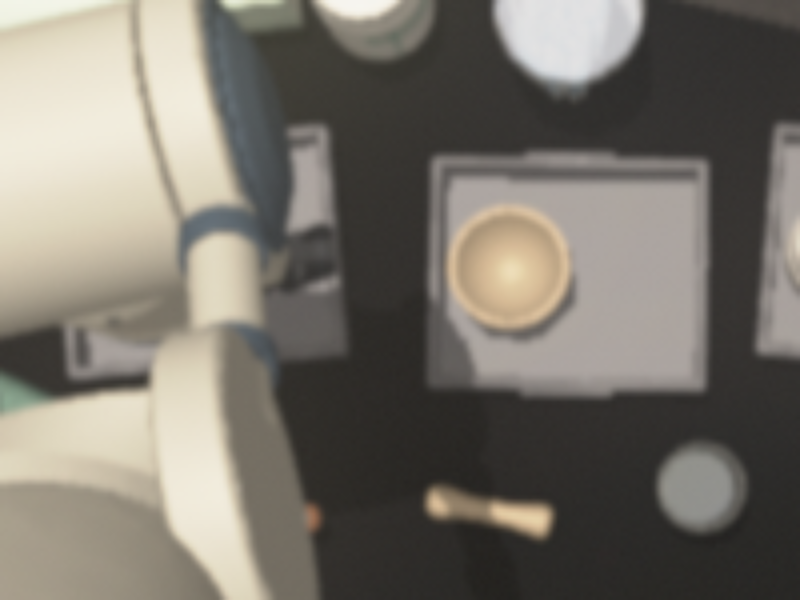

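apply_moves --commands '[{"travel": [20, 0, -1], "twist": [0, 0.004, -0.001], "hand": 1}, {"travel": [35, 0, -1], "twist": [0, 0.004, -0.001], "hand": 1}, {"travel": [43, 0, -1], "twist": [0, 0.004, -0.001], "hand": 1}, {"travel": [46, 0, -1], "twist": [0, 0.004, -0.001], "hand": 1}, {"travel": [46, 0, -1], "twist": [0, 0.004, -0.001], "hand": 1}]'

```text
time: 10.0
position: [0.5573, 0.1912, 0.1958]
ee_rot: [2.185, 0.089, -2.177]
ft_force: [0.0, 0.1, 0.1]
width: 0.16
```

apply_moves --commands '[{"travel": [0.5, 0, 0], "twist": [0, 0, 0], "hand": 1}, {"travel": [1, 0, 0], "twist": [0, 0, 0], "hand": 1}, {"travel": [1, 0, 0], "twist": [0, 0, 0], "hand": 1}]'

```text
time: 10.3
position: [0.5574, 0.1912, 0.1952]
ee_rot: [2.186, 0.089, -2.176]
ft_force: [1.0, -0.2, 0.3]
width: 0.161
```

apply_moves --commands '[{"travel": [1, 0, 0], "twist": [0, 0, 0], "hand": 1}, {"travel": [2, 0, 0], "twist": [0, 0, 0], "hand": 1}, {"travel": [2.5, 0, 0], "twist": [0, 0, 0], "hand": 1}, {"travel": [2.5, 0, 0], "twist": [0, 0, 0], "hand": 1}]'

```text
time: 10.7
position: [0.5575, 0.1912, 0.193]
ee_rot: [2.187, 0.089, -2.176]
ft_force: [-1.2, -0.9, 7.1]
width: 0.156
```

Contact at the expected height. Releasing gently.

apply_moves --commands '[{"travel": [0, 0, 0], "twist": [0, 0, 0], "hand": 0.6}, {"travel": [0, 0, 0], "twist": [0, 0, 0], "hand": 0.5}, {"travel": [0, 0, 0], "twist": [0, 0, 0], "hand": 0.4}, {"travel": [0, 0, 0], "twist": [0, 0, 0], "hand": 0.3}, {"travel": [0, 0, 0], "twist": [0, 0, 0], "hand": 0.25}]'

```text
time: 11.2
position: [0.5575, 0.1912, 0.193]
ee_rot: [2.186, 0.089, -2.176]
ft_force: [0.3, 0.7, 0.8]
width: 0.372
```

apply_moves --commands '[{"travel": [-10, 0, 0], "twist": [0, 0, 0], "hand": 0.25}, {"travel": [-25, 0, 0], "twist": [0, 0, 0], "hand": 0.25}, {"travel": [-50, 0, 0], "twist": [0, 0, 0], "hand": 0.25}, {"travel": [-90, 0, 0], "twist": [0, 0, 0], "hand": 0.25}, {"travel": [-110, 20, 40], "twist": [0, 0, 0], "hand": 0}]'

```text
time: 11.7
position: [0.5222, 0.1692, 0.3064]
ee_rot: [2.196, 0.092, -2.167]
ft_force: [0.5, -0.3, 0.6]
width: 0.497
```

```bash
python3 - <<'E'
from h import *
from bench import cams
import cv2
move_to([.433,.165,.26],0)
for n,a in(("side",(100,220,220,360)),):
    c=cams.capture(n);cv2.imwrite(f"pics/{n}7.png",cv2.resize(c["image"][a[0]:a[1],a[2]:a[3],::-1],None,fx=4,fy=4))
E
```

```text
pos [0.5222 0.1692 0.3064] axes x [ 0.013  0.004 -1.   ] y [ 0.081 -0.997 -0.002] q6 1.69 t 11.7 w 0.497
travel [45.2 -2.9 89.9] twist [ 0.081 -0.014  0.003]
```

View pics/side7.png

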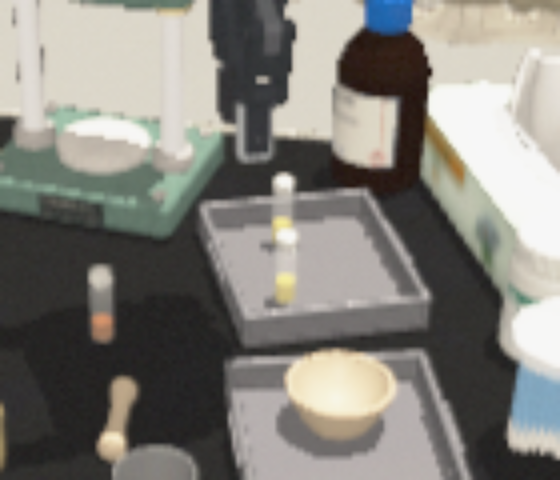

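Vial A stands upright in the tray at zoom (286,268), with the kept vial behind it at (283,205). Next is vial B.

apply_moves --commands '[{"travel": [10, -1, 40], "twist": [0.06, -0.014, 0.003], "hand": -0.2}, {"travel": [30, -3, 80], "twist": [0.081, -0.014, 0.003], "hand": -0.2}, {"travel": [45, -3, 90], "twist": [0.081, -0.014, 0.003], "hand": -0.2}, {"travel": [45, -3, 90], "twist": [0.081, -0.014, 0.003], "hand": -0.2}]'

```text
time: 12.15
position: [0.4225, 0.1613, 0.261]
ee_rot: [2.207, -0.003, -2.232]
ft_force: [1.0, 0.1, 0.4]
width: 0.597
```

```bash
python3 - <<'E'
from h import *
from bench import cams
import cv2
move_to([.433,.166,.189],0)
for n,a in(("side",(80,200,180,320)),):
    c=cams.capture(n);cv2.imwrite(f"pics/{n}8.png",cv2.resize(c["image"][a[0]:a[1],a[2]:a[3],::-1],None,fx=4,fy=4))
E
```

```text
pos [0.4225 0.1613 0.261 ] axes x [-0.011 -0.003 -1.   ] y [ 0.001 -1.     0.003] q6 1.8 t 12.15 w 0.597
travel [ 71.8  -4.9 -11.3] twist [ 0.001  0.011 -0.003]
```

View pics/side8.png

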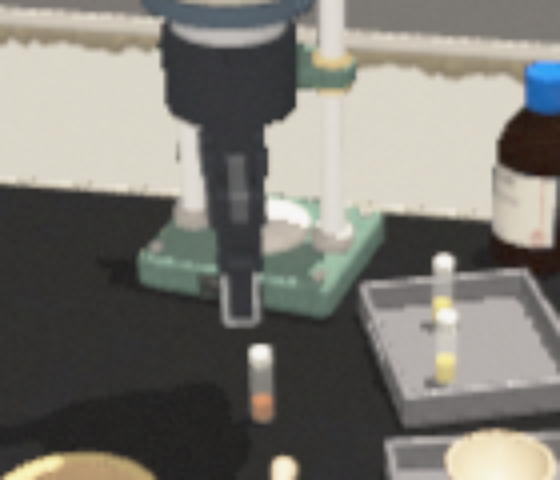

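The vial stands at (261,385), just ahead of the fingers. The remaining +11 mm in x agrees with that.

apply_moves --commands '[{"travel": [5, -5, -11], "twist": [0, 0.011, -0.003], "hand": -0.2}, {"travel": [25, -5, -11], "twist": [0, 0.011, -0.003], "hand": -0.2}, {"travel": [50, -5, -11], "twist": [0, 0.011, -0.003], "hand": -0.2}, {"travel": [71, -5, -11], "twist": [0, 0.011, -0.003], "hand": -0.2}, {"travel": [71, -5, -11], "twist": [0, 0.011, -0.003], "hand": -0.2}]'

```text
time: 12.7
position: [0.4362, 0.1667, 0.1891]
ee_rot: [2.223, 0.001, -2.22]
ft_force: [1.8, -0.1, -0.1]
width: 0.6
```

apply_moves --commands '[{"travel": [0, 0, 0], "twist": [0, 0, 0], "hand": 0}, {"travel": [0, 0, 0], "twist": [0, 0, 0], "hand": 0.2}, {"travel": [0, 0, 0], "twist": [0, 0, 0], "hand": 0.35}, {"travel": [0, 0, 0], "twist": [0, 0, 0], "hand": 0.45}, {"travel": [0, 0, 0], "twist": [0, 0, 0], "hand": 0.5}]'

```text
time: 13.2
position: [0.4363, 0.1667, 0.1895]
ee_rot: [-2.224, -0.001, 2.219]
ft_force: [-0.7, 0.4, 0.0]
width: 0.253
```

apply_moves --commands '[{"travel": [0, 0, 0], "twist": [0, 0, 0], "hand": 0.55}, {"travel": [0, 0, 0], "twist": [0, 0, 0], "hand": 0.6}, {"travel": [0, 0, 0], "twist": [0, 0, 0], "hand": 0.8}, {"travel": [0, 0, 0], "twist": [0, 0, 0], "hand": 1}, {"travel": [0, 0, 0], "twist": [0, 0, 0], "hand": 1}]'

```text
time: 13.7
position: [0.4363, 0.1667, 0.1897]
ee_rot: [-2.224, -0.001, 2.219]
ft_force: [-0.8, 0.2, 6.5]
width: 0.159
```

apply_moves --commands '[{"travel": [-15, 0, 0], "twist": [0, 0, 0], "hand": 1}, {"travel": [-50, 0, 0], "twist": [0, 0, 0], "hand": 1}, {"travel": [-90, 0, -10], "twist": [0, 0, 0], "hand": 1}, {"travel": [-110, 0, -50], "twist": [0, 0, 0], "hand": 1}, {"travel": [-110, 0, -100], "twist": [0, 0, 0], "hand": 1}]'

```text
time: 14.2
position: [0.5366, 0.167, 0.3035]
ee_rot: [-2.228, -0.003, 2.215]
ft_force: [0.8, 0.4, -0.2]
width: 0.16
```

```bash
python3 - <<'E'
from h import *
from bench import cams
import cv2
move_to([.6065,.1956,.24],.081)
for n,a in(("side",(80,200,220,360)),):
    c=cams.capture(n);cv2.imwrite(f"pics/{n}9.png",cv2.resize(c["image"][a[0]:a[1],a[2]:a[3],::-1],None,fx=4,fy=4))
E
```

```text
pos [0.5366 0.167  0.3035] axes x [ 0.006  0.001 -1.   ] y [ 0.001 -1.    -0.001] q6 1.76 t 14.2 w 0.16
travel [ 64.  -28.5 -69.5] twist [-0.08  -0.006  0.001]
```

View pics/side9.png

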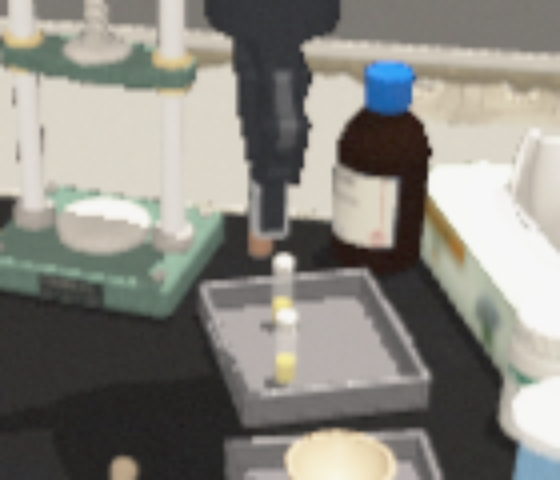

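Vial B is held, with its orange bottom at zoom (260,245).

apply_moves --commands '[{"travel": [0, -15, -35], "twist": [-0.04, -0.006, 0.001], "hand": 1}, {"travel": [0, -28, -70], "twist": [-0.08, -0.006, 0.001], "hand": 1}, {"travel": [10, -28, -70], "twist": [-0.08, -0.006, 0.001], "hand": 1}, {"travel": [40, -28, -70], "twist": [-0.08, -0.006, 0.001], "hand": 1}, {"travel": [60, -28, -70], "twist": [-0.08, -0.006, 0.001], "hand": 1}]'

```text
time: 14.75
position: [0.6147, 0.1947, 0.2419]
ee_rot: [2.187, 0.087, -2.175]
ft_force: [-0.4, -0.6, -0.2]
width: 0.16
```

```bash
python3 - <<'E'
from h import *
from bench import cams
import cv2
move_to([.6065,.1956,.1935],.081)
for n,a in(("side",(80,200,220,360)),):
    c=cams.capture(n);cv2.imwrite(f"pics/{n}10.png",cv2.resize(c["image"][a[0]:a[1],a[2]:a[3],::-1],None,fx=4,fy=4))
E
```

```text
pos [0.6147 0.1947 0.2419] axes x [ 0.005  0.    -1.   ] y [ 0.08  -0.997 -0.   ] q6 1.71 t 14.75 w 0.16
travel [48.3 -1.6  8.4] twist [-0.001 -0.005  0.   ]
```

View pics/side10.png

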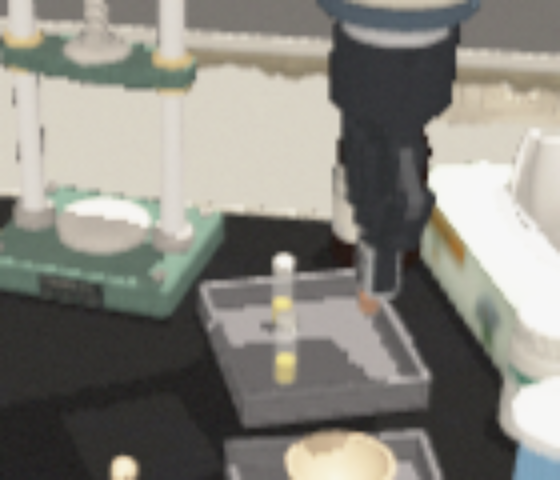

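apply_moves --commands '[{"travel": [5, -1.5, 8], "twist": [0, -0.005, 0], "hand": 1}, {"travel": [20, -1.5, 8], "twist": [0, -0.005, 0], "hand": 1}, {"travel": [38, -1.5, 8], "twist": [0, -0.005, 0], "hand": 1}, {"travel": [45, -1.5, 8], "twist": [0, -0.005, 0], "hand": 1}, {"travel": [46, -1.5, 8], "twist": [0, -0.005, 0], "hand": 1}]'

```text
time: 15.3
position: [0.6057, 0.1953, 0.1928]
ee_rot: [2.177, 0.086, -2.184]
ft_force: [0.2, 0.1, 0.5]
width: 0.159
```

```bash
python3 - <<'E'
from h import *
move_to([.6065,.1956,.1935],.081)
E
```

```text
pos [0.6057 0.1953 0.1928] axes x [-0.003 -0.001 -1.   ] y [ 0.08  -0.997  0.   ] q6 1.71 t 15.3 w 0.159
travel [-0.7 -0.2 -0.8] twist [-0.001  0.004 -0.   ]
```

apply_moves --commands '[{"travel": [0.5, 0, 0], "twist": [0, 0.004, 0], "hand": 1}, {"travel": [1, 0, 0], "twist": [0, 0.004, 0], "hand": 1}, {"travel": [1, 0, 0], "twist": [0, 0.004, 0], "hand": 1}]'

```text
time: 15.6
position: [0.6056, 0.1953, 0.1925]
ee_rot: [2.182, 0.087, -2.179]
ft_force: [-2.8, -0.9, 6.0]
width: 0.155
```

Contact felt (6 N). Releasing.

apply_moves --commands '[{"travel": [0, 0, 0], "twist": [0, 0, 0], "hand": 0.6}, {"travel": [0, 0, 0], "twist": [0, 0, 0], "hand": 0.5}, {"travel": [0, 0, 0], "twist": [0, 0, 0], "hand": 0.4}, {"travel": [0, 0, 0], "twist": [0, 0, 0], "hand": 0.3}, {"travel": [0, 0, 0], "twist": [0, 0, 0], "hand": 0.25}]'

```text
time: 16.1
position: [0.6056, 0.1953, 0.1925]
ee_rot: [2.182, 0.087, -2.179]
ft_force: [0.5, 0.8, -1.0]
width: 0.371
```

apply_moves --commands '[{"travel": [-10, 0, 0], "twist": [0, 0, 0], "hand": 0.25}, {"travel": [-25, 0, 0], "twist": [0, 0, 0], "hand": 0.25}, {"travel": [-50, 0, 0], "twist": [0, 0, 0], "hand": 0.25}, {"travel": [-90, 0, 0], "twist": [0, 0, 0], "hand": 0.25}, {"travel": [-120, 20, 40], "twist": [0, 0, 0], "hand": 0}]'

```text
time: 16.6
position: [0.5727, 0.1751, 0.3141]
ee_rot: [2.19, 0.089, -2.172]
ft_force: [0.8, -0.7, 0.0]
width: 0.493
```

```bash
python3 - <<'E'
from h import *
from bench import cams
import cv2
# jaw axis perpendicular to pestle: pestle dir (.188,.982) -> yaw of pestle -0.189; jaws at yaw pi/2-.189
move_to([.4355,.067,.26],np.pi/2-.189)
for n,a in(("side",(80,230,180,360)),):
    c=cams.capture(n);cv2.imwrite(f"pics/{n}11.png",cv2.resize(c["image"][a[0]:a[1],a[2]:a[3],::-1],None,fx=4,fy=4))
E
```

```text
pos [0.5727 0.1751 0.3141] axes x [ 0.008  0.001 -1.   ] y [ 0.081 -0.997 -0.001] q6 1.69 t 16.6 w 0.493
travel [ 52.8  96.7 145.9] twist [-1.301 -0.007 -0.005]
```

View pics/side11.png

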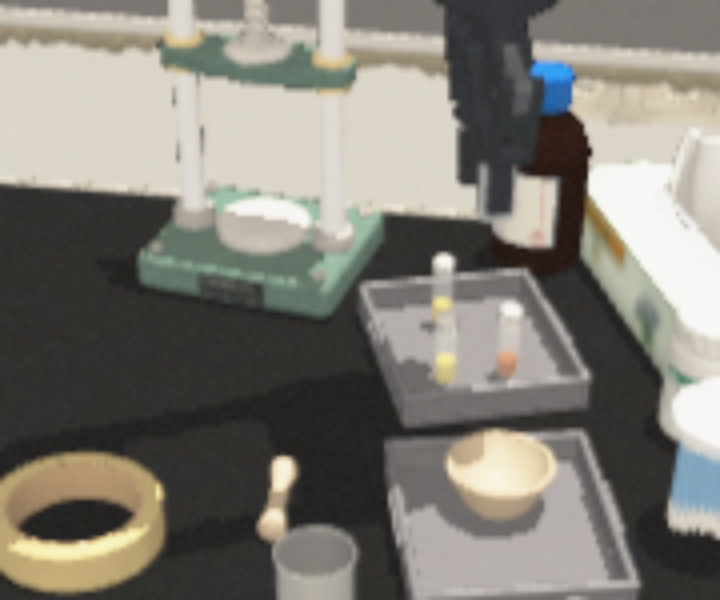

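All three vials stand in the tray, at zoom (443,290), (445,345) and (510,340). Next is the pestle, which needs a ~1.3 rad turn of the jaws.

apply_moves --commands '[{"travel": [0, 20, 30], "twist": [-0.14, 0, 0], "hand": -0.3}, {"travel": [0, 40, 60], "twist": [-0.28, 0, 0], "hand": -0.3}, {"travel": [0, 60, 90], "twist": [-0.42, 0, 0], "hand": -0.3}, {"travel": [0, 80, 120], "twist": [-0.56, 0, 0], "hand": -0.3}, {"travel": [0, 97, 146], "twist": [-0.7, 0, 0], "hand": -0.3}]'

```text
time: 17.15
position: [0.4272, 0.0628, 0.3173]
ee_rot: [1.764, 0.727, -1.754]
ft_force: [0.9, -0.5, -0.2]
width: 0.651
```

```bash
python3 - <<'E'
from h import *
move_to([.435,.066,.26],np.pi/2-.189)
E
```

```text
pos [0.4272 0.0628 0.3173] axes x [ 0.006 -0.    -1.   ] y [ 0.708 -0.707  0.004] q6 0.79 t 17.15 w 0.651
travel [57.3  3.  -7.6] twist [-0.596 -0.003 -0.005]
```

apply_moves --commands '[{"travel": [10, 3, -7.5], "twist": [-0.14, 0, 0], "hand": -0.3}, {"travel": [25, 3, -7.5], "twist": [-0.28, 0, 0], "hand": -0.3}, {"travel": [40, 3, -7.5], "twist": [-0.42, 0, 0], "hand": -0.3}, {"travel": [57, 3, -7.5], "twist": [-0.56, 0, 0], "hand": -0.3}, {"travel": [57, 3, -7.5], "twist": [-0.596, -0.003, -0.005], "hand": -0.3}]'

```text
time: 17.65
position: [0.4346, 0.0659, 0.2598]
ee_rot: [1.342, 1.117, -1.344]
ft_force: [-0.6, 0.1, 0.5]
width: 0.652
```

```bash
python3 - <<'E'
from h import *
from bench import cams
import cv2
move_to([.435,.066,.178],np.pi/2-.189)
for n,a in(("side",(100,250,180,320)),):
    c=cams.capture(n);cv2.imwrite(f"pics/{n}12.png",cv2.resize(c["image"][a[0]:a[1],a[2]:a[3],::-1],None,fx=4,fy=4))
E
```

```text
pos [0.4346 0.0659 0.2598] axes x [-0.001 -0.001 -1.   ] y [ 0.983 -0.182 -0.001] q6 0.2 t 17.65 w 0.652
travel [81.8  0.5 -0.2] twist [0.006 0.001 0.001]
```

View pics/side12.png

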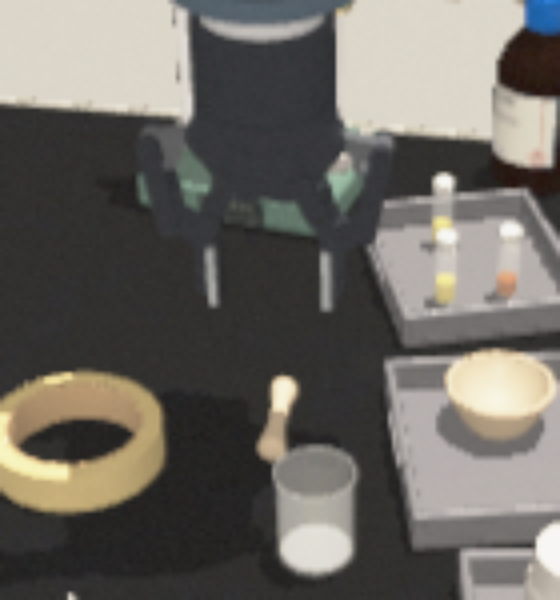

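The jaws straddle the pestle line, with the fingers at zoom x 211 and 327 and the pestle at (278,415). Descending and closing.

apply_moves --commands '[{"travel": [30, 0, 0], "twist": [0, 0, 0], "hand": -0.3}, {"travel": [60, 0, 0], "twist": [0, 0, 0], "hand": -0.3}, {"travel": [78, 0, 0], "twist": [0, 0, 0], "hand": -0.3}, {"travel": [81, 0, 0], "twist": [0, 0, 0], "hand": -0.1}, {"travel": [81, 0, 0], "twist": [0, 0, 0], "hand": 0.2}]'

```text
time: 18.2
position: [0.4349, 0.0659, 0.18]
ee_rot: [1.343, 1.116, -1.345]
ft_force: [0.1, -0.7, 1.1]
width: 0.406
```

apply_moves --commands '[{"travel": [0, 0, 0], "twist": [0, 0, 0], "hand": 0.4}, {"travel": [0, 0, 0], "twist": [0, 0, 0], "hand": 0.55}, {"travel": [0, 0, 0], "twist": [0, 0, 0], "hand": 0.8}, {"travel": [0, 0, 0], "twist": [0, 0, 0], "hand": 1}, {"travel": [0, 0, 0], "twist": [0, 0, 0], "hand": 1}]'

```text
time: 18.7
position: [0.4352, 0.0659, 0.1812]
ee_rot: [1.344, 1.115, -1.343]
ft_force: [-2.1, -0.1, 19.8]
width: 0.172
```

apply_moves --commands '[{"travel": [-20, 0, 0], "twist": [0, 0, 0], "hand": 1}, {"travel": [-55, 0, 0], "twist": [0.1, 0, 0], "hand": 1}, {"travel": [-90, 0, 0], "twist": [0.24, 0, 0], "hand": 1}, {"travel": [-100, 0, 0], "twist": [0.38, 0, 0], "hand": 1}, {"travel": [-100, 0, 0], "twist": [0.52, 0, 0], "hand": 1}]'

```text
time: 19.2
position: [0.4354, 0.066, 0.2837]
ee_rot: [1.714, 0.782, -1.705]
ft_force: [-0.2, 0.1, -0.5]
width: 0.167
```

```bash
python3 - <<'E'
from h import *
from bench import cams
import cv2
move_to([.564,-.020,.28],-.03)
for n,a in(("side",(100,250,180,320)),):
    c=cams.capture(n);cv2.imwrite(f"pics/{n}13.png",cv2.resize(c["image"][a[0]:a[1],a[2]:a[3],::-1],None,fx=4,fy=4))
E
```

```text
pos [0.4354 0.066  0.2837] axes x [ 0.006 -0.    -1.   ] y [ 0.758 -0.652  0.005] q6 0.73 t 19.2 w 0.167
travel [  4.5 153.6 -18.6] twist [ 0.89  -0.005 -0.003]
```

View pics/side13.png

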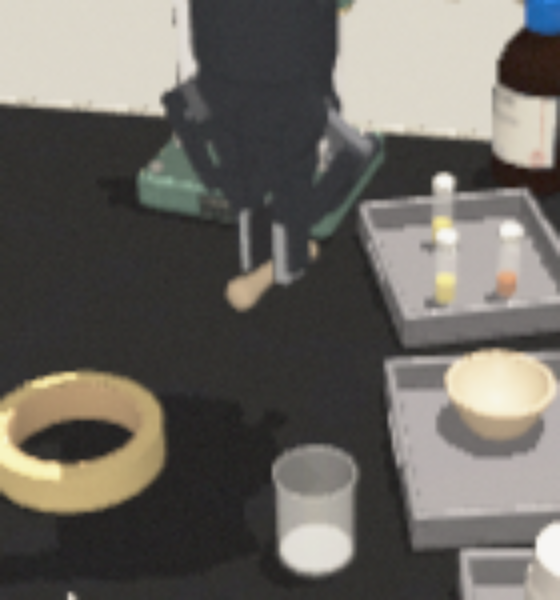

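The pestle is gripped at its middle and hangs roughly level, with its ends at zoom (240,292) and (313,250). Turning it and carrying it over the agate tray.

apply_moves --commands '[{"travel": [0, 30, -4], "twist": [0.14, 0, 0], "hand": 1}, {"travel": [0, 60, -8], "twist": [0.28, 0, 0], "hand": 1}, {"travel": [0, 90, -11], "twist": [0.42, 0, 0], "hand": 1}, {"travel": [0, 120, -15], "twist": [0.56, 0, 0], "hand": 1}, {"travel": [0, 153, -18], "twist": [0.7, 0, 0], "hand": 1}]'

```text
time: 19.75
position: [0.5627, -0.022, 0.2837]
ee_rot: [2.149, 0.158, -2.14]
ft_force: [0.1, 0.3, 0.4]
width: 0.173
```

```bash
python3 - <<'E'
from h import *
move_to([.564,-.020,.24],-.03)
E
```

```text
pos [ 0.5627 -0.022   0.2837] axes x [ 0.004 -0.    -1.   ] y [ 0.148 -0.989  0.001] q6 1.28 t 19.75 w 0.173
travel [43.7 -1.8 -1.4] twist [ 0.178 -0.004 -0.001]
```

apply_moves --commands '[{"travel": [10, -2, -1], "twist": [0.1, -0.004, -0.001], "hand": 1}, {"travel": [30, -2, -1], "twist": [0.178, -0.004, -0.001], "hand": 1}, {"travel": [42, -2, -1], "twist": [0.178, -0.004, -0.001], "hand": 1}, {"travel": [42, -2, -1], "twist": [0.178, -0.004, -0.001], "hand": 1}]'

```text
time: 20.15
position: [0.5628, -0.0197, 0.2403]
ee_rot: [-2.205, 0.028, 2.211]
ft_force: [-0.3, 0.5, 0.4]
width: 0.169
```

```bash
python3 - <<'E'
from h import *
from bench import cams
import cv2
move_to([.564,-.020,.187],-.03)
for n,a in(("side",(140,290,220,360)),):
    c=cams.capture(n);cv2.imwrite(f"pics/{n}14.png",cv2.resize(c["image"][a[0]:a[1],a[2]:a[3],::-1],None,fx=4,fy=4))
E
```

```text
pos [ 0.5628 -0.0197  0.2403] axes x [-0.003  0.001 -1.   ] y [-0.026 -1.    -0.001] q6 1.45 t 20.15 w 0.169
travel [53.3  0.3 -1.3] twist [0.004 0.003 0.001]
```

View pics/side14.png

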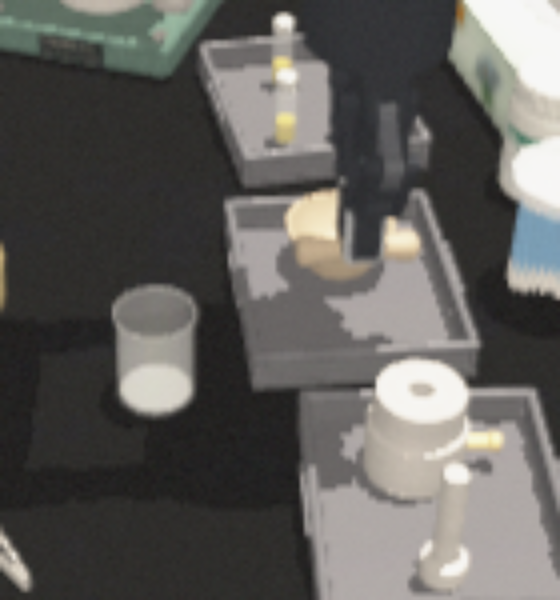

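The pestle lies along the tray's x over the empty half, with its right end at zoom (405,242). Lowering.

apply_moves --commands '[{"travel": [20, 0, -1], "twist": [0.004, 0.003, 0.001], "hand": 1}, {"travel": [38, 0, -1], "twist": [0.004, 0.003, 0.001], "hand": 1}, {"travel": [48, 0, -1], "twist": [0.004, 0.003, 0.001], "hand": 1}, {"travel": [52, 0, -1], "twist": [0.004, 0.003, 0.001], "hand": 1}, {"travel": [52, 0, -1], "twist": [0.004, 0.003, 0.001], "hand": 1}]'

```text
time: 20.7
position: [0.5642, -0.0197, 0.1895]
ee_rot: [-2.209, 0.033, 2.205]
ft_force: [0.1, 0.4, -0.3]
width: 0.17
```

apply_moves --commands '[{"travel": [1, 0, 0], "twist": [0, 0, 0], "hand": 1}, {"travel": [2, 0, 0], "twist": [0, 0, 0], "hand": 1}, {"travel": [2, 0, 0], "twist": [0, 0, 0], "hand": 1}]'

```text
time: 21.0
position: [0.5643, -0.0197, 0.1879]
ee_rot: [-2.209, 0.033, 2.205]
ft_force: [-0.8, 0.0, 0.5]
width: 0.171
```

apply_moves --commands '[{"travel": [1, 0, 0], "twist": [0, 0, 0], "hand": 1}, {"travel": [2, 0, 0], "twist": [0, 0, 0], "hand": 1}, {"travel": [3, 0, 0], "twist": [0, 0, 0], "hand": 1}, {"travel": [3, 0, 0], "twist": [0, 0, 0], "hand": 1}]'

```text
time: 21.4
position: [0.5643, -0.0197, 0.1853]
ee_rot: [-2.21, 0.033, 2.204]
ft_force: [-2.1, -0.5, 10.3]
width: 0.172
```

apply_moves --commands '[{"travel": [0, 0, 0], "twist": [0, 0, 0], "hand": 0.6}, {"travel": [0, 0, 0], "twist": [0, 0, 0], "hand": 0.5}, {"travel": [0, 0, 0], "twist": [0, 0, 0], "hand": 0.45}, {"travel": [0, 0, 0], "twist": [0, 0, 0], "hand": 0.45}]'

```text
time: 21.8
position: [0.5643, -0.0197, 0.1852]
ee_rot: [-2.21, 0.033, 2.205]
ft_force: [-0.6, 0.1, -0.4]
width: 0.277
```

apply_moves --commands '[{"travel": [-10, 0, 0], "twist": [0, 0, 0], "hand": 0.45}, {"travel": [-25, 0, 0], "twist": [0, 0, 0], "hand": 0.45}, {"travel": [-60, 0, 0], "twist": [0, 0, 0], "hand": 0.45}, {"travel": [-100, 0, 0], "twist": [0, 0, 0], "hand": 0.45}, {"travel": [-140, 0, 40], "twist": [0, 0, 0], "hand": 0.3}]'

```text
time: 22.3
position: [0.5311, -0.0189, 0.3231]
ee_rot: [-2.215, 0.033, 2.199]
ft_force: [0.4, 1.0, 0.3]
width: 0.347
```

apply_moves --commands '[{"travel": [-30, 30, 40], "twist": [0, 0, 0], "hand": 0}, {"travel": [-50, 80, 60], "twist": [0, 0, 0], "hand": 0}, {"travel": [-50, 130, 60], "twist": [0, 0, 0], "hand": 0}, {"travel": [-50, 180, 60], "twist": [0, 0, 0], "hand": 0}, {"travel": [-50, 230, 60], "twist": [0, 0, 0], "hand": 0}]'

```text
time: 22.8
position: [0.4637, -0.236, 0.3743]
ee_rot: [-2.217, 0.034, 2.198]
ft_force: [1.2, -0.1, -0.3]
width: 0.5
```

apply_moves --commands '[{"travel": [0, 40, 20], "twist": [0, 0, 0], "hand": 0}, {"travel": [0, 80, 40], "twist": [0, 0, 0], "hand": 0}, {"travel": [0, 120, 60], "twist": [0, 0, 0], "hand": 0}, {"travel": [0, 160, 80], "twist": [0, 0, 0], "hand": 0}, {"travel": [0, 160, 80], "twist": [0, 0, 0], "hand": 0}]'

```text
time: 23.3
position: [0.3768, -0.3975, 0.3746]
ee_rot: [-2.217, 0.041, 2.197]
ft_force: [-0.0, 0.5, 0.0]
width: 0.502
```

```bash
python3 - <<'E'
from h import *
from bench import cams,telemetry
import cv2
from scipy import ndimage as nd
print(telemetry.read_state()["time"],telemetry.read_state()["position"])
C={}
for n,a in(("side",(130,330,210,380)),("top",(150,280,130,430))):
    c=cams.capture(n);C[n]=c;f=3 if n=="side" else 2.66;cv2.imwrite(f"pics/{n}15.png",cv2.resize(c["image"][a[0]:a[1],a[2]:a[3],::-1],None,fx=f,fy=f,interpolation=3))
W0=cloud(dict(np.load("top0.npz")));
T={"die":((.5751,-.1613),-.10),"agate":((.5642,.0229),-.01),"vial":((.578,.2255),.081)}
for lab,W in(("before",W0),("after",cloud(C["top"]))):
  for k,(c,yaw) in T.items():
    d=W[...,:2]-c; x=d[...,0]*np.cos(yaw)+d[...,1]*np.sin(yaw); y=-d[...,0]*np.sin(yaw)+d[...,1]*np.cos(yaw)
    m=(abs(x)<.055)&(abs(y)<.068)&(W[...,2]>.012)
    L,n=nd.label(m)
    for i in range(1,n+1):
        s=L==i
        if s.sum()<15: continue
        hi=s&(W[...,2]>np.percentile(W[s][:,2],60))
        print(lab,k,s.sum(),"tray xy top part",x[hi].mean().round(4),y[hi].mean().round(4),"zmax",W[s][:,2].max().round(3),"xr",x[s].min().round(3),x[s].max().round(3),"yr",y[s].min().round(3),y[s].max().round(3))
E
```

```text
23.3 [ 0.37684303 -0.39751309  0.37457674]
before die 512 tray xy top part -0.0063 0.0395 zmax 0.06 xr -0.032 0.037 yr 0.013 0.065
before agate 703 tray xy top part 0.0033 0.0322 zmax 0.038 xr -0.029 0.035 yr -0.002 0.064
before vial 76 tray xy top part -0.0087 0.0429 zmax 0.057 xr -0.017 -0.003 yr 0.036 0.05
after die 511 tray xy top part -0.0054 0.0381 zmax 0.061 xr -0.031 0.038 yr 0.013 0.065
after die 109 tray xy top part -0.0013 -0.0347 zmax 0.075 xr -0.012 0.01 yr -0.048 -0.024
after agate 710 tray xy top part 0.0037 0.0325 zmax 0.039 xr -0.029 0.035 yr -0.001 0.064
after agate 182 tray xy top part -0.004 -0.0408 zmax 0.025 xr -0.034 0.032 yr -0.049 -0.032
after vial 67 tray xy top part 0.0182 -0.0307 zmax 0.058 xr 0.011 0.025 yr -0.038 -0.024
after vial 73 tray xy top part -0.0096 0.0434 zmax 0.059 xr -0.016 -0.002 yr 0.036 0.049
after vial 66 tray xy top part -0.024 -0.0302 zmax 0.057 xr -0.032 -0.017 yr -0.038 -0.024
```

View pics/side15.png

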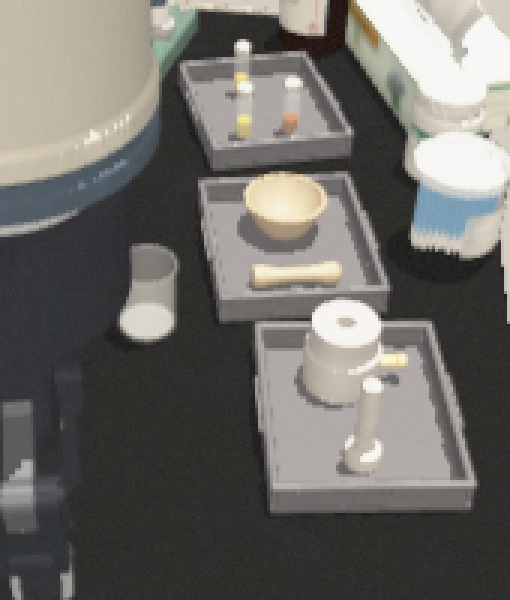

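View pics/top15.png

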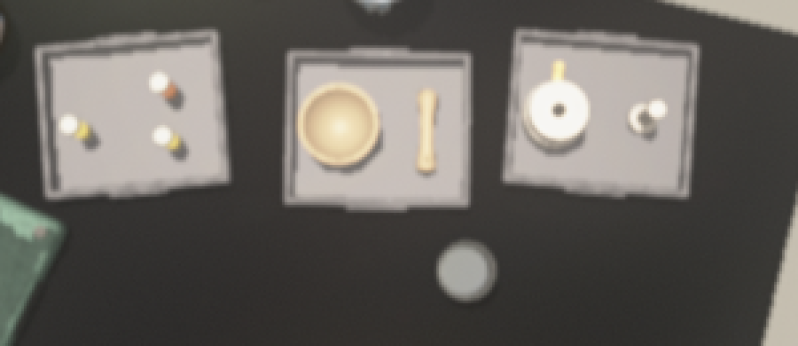

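Everything is placed. The top view shows three upright vials in the left tray, the pestle flat beside the mortar at (427,130), and the plunger standing beside the die body at (645,115). What already stood in the trays shows no visible shift, the beaker is untouched, and the arm is clear.

```bash
python3 -c "
from bench import close_job
print(close_job())"
```

```text
the job is handed in; nothing more can be done
None
```

The row is cleared and the job is handed in, about 23 s on the robot clock against the 109 s limit. No verdict is reported, so these results rest on my last camera checks. Positions are in each tray's own frame, from the top depth camera.

| Piece | Tray | Position (x, y), mm | State |
|---|---|---|---|
| Plunger | die | (-1, -35) | upright |
| Vial A | vial | (-24, -30) | upright |
| Vial B | vial | (18, -31) | upright |
| Pestle | agate | (-1, -41) | flat, along the tray's x |

- **Already in the trays:** the mortar, die body and kept vial showed less than 2 mm of apparent shift, which is within measurement noise.
- **Clearances:** the beaker is untouched and the gripper ended well clear of everything. The largest wrist force I saw was about 20 N, while closing on the pestle.
- **Disagreements:**
  - The two cameras differed by about 4 mm in y, so I averaged them.
  - The top depth reads a few millimetres high in the trays, for example 75 mm at the plunger top against 71 mm expected. I judged the pieces to be on the floor from the contact height and force felt at each release.
  - On the untouched bench the side-camera network also marked the die tray's position area as a loose vial. The depth maps and triangulation settled where the vials really were.

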